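# Put balanced flywheel rotors away in the dry box

### The arm

A 6-joint arm with a two-finger parallel gripper is mounted at the origin on a cart in front of the work surface, level with it; the furniture and walls round the work are solid. World frame = base frame: x ahead of the robot, y to its left, z up, the work surface at z = 0. Lengths are in m, angles in rad, forces in N, time in s.
With the tool pointing down it reaches from about 0.25 to 0.8 m from the base axis. Payload 3.9 kg.
Tool frame: the origin (TCP) lies on the centre line of the jaws, within the pads' length; the fingertips stand 19 mm ahead of it and the grasp point (between the pads) is the TCP; z points along the fingers, y is the line along which they close (so a half turn about z gives the same grasp; the last joint's range is limited). The gripper opens to 85 mm and grips with 20 to 120 N. Pads are 22 mm wide; open, the fingers measure 114 mm over their backs; the gripper's body (76 mm by 85 mm) begins 54 mm behind the grasp point. The pads swing forward as they close: fully open they stand 13 mm farther back than shut.
Start: joints at [1.109, 0.26, -0.138, 1.173, 0, 1.571], TCP at [0.234, 0.47, 0.25] pointing down, gripper open.
Joint ranges: [-2.78, 2.78], [-0.83, 1.72], [-1.28, 1.37], [-1.9, 2.12], [-1.57, 1.48], [-3.14, 3.14]. Speed limits (rad/s): [2.57, 2.57, 3.14, 3.14, 3.14, 3.14].

### API

Orientations are given as a 3x3 rotation matrix whose columns are the frame's x, y, z axes.
In Python, from rig import ctrl, cams, job, models gives the robot as it stands.
- The arm moves only by the tool play_rows, never from a script. Its arguments are lists of equal length, an entry for each row: "jaw": the opening, from 0 (shut) to 1 (fully open); "dp": the shift along the tool's x, y, z each as a share of 0.25 m, from -1 to 1, a list of three; "spin": the turn about the tool's z as a share of 1.5 rad, from -1 to 1. A call has 1 to 8 rows; each row is the pose to reach, as a shift and turn from the pose commanded when the call began, along the tool's axes at that moment; what a row does not reach only later rows make up. A row lasts 1/12 s, in which the tool goes at most 41.7 mm and 7.16 degrees, less where a joint would pass 70% of its speed; a pose out of reach is approached as far as the arm can. A call with a number of a shift or a turn outside -1 to 1 is refused whole. A call with a gripper value outside its range is refused whole. The fingers move at their own pace and stop on an object; the grip force is fixed at half the most. Time passes only in rows, so rows that repeat a pose let the fingers close. It gives the time, the measured TCP pose, the force, the opening and the grip force at its end, in the units of the state.
- ctrl.get_state(): the state, without advancing time (a new reading comes with each control period).
- cams.camera(name): name is "side" or "top"; returns a dict with "color" (384x512x3 uint8, blue, green, red), "fx", "fy", "cx", "cy" (pixels), "R" (3x3) and "t" (3): a world point X has camera coordinates R X + t. Camera axes: x right, y down, z forward; pixel columns grow to the right and rows downward; lengths in m; the calibration is good to about 2 mm. A picture is of the moment at which its call begins. There is no depth.
- job.close_job(): hands the job in; it is judged then, once.
Trained networks look in a picture, given as the dict that the camera call returned (one of the last four; its "shot" number tells which), for a name from the list of things; names that differ only in an ending like _2 or _b are one class to them, and where a whole thing is asked for, a point or a joint stands for the part that bears it (a point fixed in the world has none). Each returns a list of dicts, best first, with "conf" (0 to 1); they miss things now and then, are a little off and sometimes report something else, mostly with a low value. They report only what shows in the picture. A call takes as long as a camera call. They do not tell look-alikes from the thing itself.
- models.spot_in(picture, thing): "xyz" ([x, y, z] in m, in world coordinates, good to about 4 mm: the middle of the surface that is visible of it).
- models.trace(picture, thing): "mask" (384x512 bool, what is visible of it).
- models.place_of(picture, thing): "xyz" ([x, y, z] in m, in world coordinates, good to about 4 mm: a listed point, or the origin of a listed thing).
The state is a dict: "time_s": time; "qpos": joint angles; "joint_velocities": joint speeds; "joint_torque": joint torques, N m; "eef_pos": TCP position; "tcp_rot": TCP orientation; "force": force on the tool from outside, world axes, zero at the start; "wrist_torque": the same for the moment, N m; "grip_width": finger opening in m; "grasp_force": force on a finger pad.
Only numpy, scipy, OpenCV 4.12 (cv2) and the standard library are available. Lean on these libraries where they do the work, as an engineer would, in place of code of your own. Each camera call takes 0.05 s, during which the arm holds its last target. There are 200 camera calls.

### The job

Put the balanced flywheel rotors away in the clear dry box so that they do not rust. The box is under slight vacuum, so first work the tight red bung out of its vent port (it comes more easily if you rock it while pulling) and leave it in the steel parts dish; only then slide the hatch fully back. The flywheels are wider than the hatchway, so tilt each rotor to get it through, right it inside and leave it standing on its flywheel on the box floor; when all are in, slide the hatch fully shut again, and do not knock the oil bottle over.

Things in the scene. Friction and masses are not known exactly. Their poses are not given: they have to be found in the camera images.
- dry_box: Clear-walled dry box with a grey deck, fixed to the table, turned only about z; 192 (x) x 390 (y) x 127 mm high. Origin: centre of its underside; -x side faces the robot. Walls and deck 5 mm, floor top at z = 6 mm. Free floor inside: x -91 to +69 mm (then a white cassette, 50 mm high), y -190 to +190 mm. On the deck at x = +52, y = -162 mm a dial gauge 38 mm wide, 20 mm high.
- hatchway (a point): Centre of the hatchway, level with the deck's top; axes as the box. The hatchway is an opening in the deck, 72 mm along the box's x, 300 mm along its y. The arbor of a rotor standing on the floor below ends 9 mm under the deck's top, so it can be let go of from above.
- hatch (a joint): Sliding hatch over the hatchway, a clear flat panel 84 x 312 mm whose top is 7 mm above the deck: 0 = fully shut, 0.080 m = fully open (moved toward the box's +x, away from the robot). Slides with about 2 N of friction and stays where it is left.
- hatch_grip (a point): Middle of the top edge of the hatch's black grip bar, which moves with the hatch. The bar is 12 mm thick (along the box's x), 80 mm long (along its y) and stands 25 mm above the panel: this point is 31.5 mm above the deck.
- port (a point): Centre of the mouth of the vent port, a dark steel boss 36 mm across and 22 mm high on the deck near the box's -y end; axes as the box.
- bung: Red rubber bung, 41 mm long. Origin: centre of the plug's small end; z toward the head. Plug 18 mm diameter, 18 mm long; collar 29 mm diameter (z 18 to 23); round head 24 mm diameter (z 23 to 41 mm) to hold. At the start upright in the port, collar on the boss, gripped by sprung leaves: pulled straight it takes 15 to 25 N, under 10 N while rocked a few degrees; free after 18 mm.
- parts_dish: Round shallow steel dish fixed to the table, 110 mm across the rim, 24 mm high, wall 3 mm. Origin: centre of its underside.
- rotor_0: Balanced rotor, about 0.3 kg, standing on its flywheel: steel disc 84 mm diameter, 12 mm thick; brass hub 26 mm diameter up to z = 22 mm; dark arbor 12 mm diameter up to z = 112 mm. Origin: centre of the disc's underside; z along the arbor. Hold it by the arbor's upper end.
- rotor_1: A second rotor, exactly like rotor_0.
- rotor_2: A third rotor, exactly like rotor_0; two or three rotors are present.
- oil_bottle: Loose yellow dropper bottle with a red nozzle, 38 mm in diameter, 104 mm high, upright on the table; a bystander. Origin: centre of its underside.
Mind the look-alikes: they are no part of the job. Of the things shaped like the bung, the red one is meant.

How it is judged:
On the way, in this order (a step that is already met when the one before it is completed fails the run):
1. the bung is out of the port and in the parts dish (horizontal distance between bung and parts_dish below 0.05 m and height (world z) of bung below 0.045 m), for 0.2 s.
2. the hatch is slid fully back (value of joint hatch above 0.074 m), for 0.2 s.
At the end, for the whole second after the job is handed in: Every rotor present stands upright (within 4 degrees) and at rest on the floor inside the dry box, the hatch is shut to within 4 mm, and the bung rests in the parts dish (all of step 1 and x of rotor_0 in the frame of dry_box between -0.08 and 0.08 m and y of rotor_0 in the frame of dry_box between -0.18 and 0.18 m and z of rotor_0 in the frame of dry_box between 0.002 and 0.01 m and angle between each of rotor_0, rotor_1, rotor_2's own z axis and vertical below 0.07 rad and linear speed of each of rotor_0, rotor_1, rotor_2, bung below 0.02 m/s and x of rotor_1 in the frame of dry_box between -0.08 and 0.08 m and y of rotor_1 in the frame of dry_box between -0.18 and 0.18 m and z of rotor_1 in the frame of dry_box between 0.002 and 0.01 m and x of rotor_2 in the frame of dry_box between -0.08 and 0.08 m and y of rotor_2 in the frame of dry_box between -0.18 and 0.18 m and z of rotor_2 in the frame of dry_box between 0.002 and 0.01 m and value of joint hatch below 0.004 m); the robot touches nothing.
It fails at once if the hatch is slid more than 12 mm while the bung still seals the port (value of joint hatch above 0.012 m and distance between bung and port below 0.025 m).
It fails at once if the oil bottle is knocked over (angle between oil_bottle's own z axis and vertical above 0.6 rad).
Of rotor_0, rotor_1, rotor_2 only 2 to 3 are there at a start; the rules pass over those that are not, and their reading is None.
At some moment in a run one of rotor_0, rotor_1, rotor_2 may be knocked a few centimetres aside while the robot is not near it.
It also fails if it takes over 200 s, if anything falls off the work surface, if the arm or the gripper's body presses on something with over 40 N, if the wrist force passes 120 N, or if a joint passes its speed limit or range.

## Working session

There is one attempt and no reset: what is moved stays moved. The work goes in short steps, Python scripts to look and compute and a tool call to move; the robot and the scene stay as the last step left them, time stands still between calls to the robot, and variables do not carry over. Pictures are saved under pics/ and viewed, at most 14 in all, crops included, and the job is handed in when it is done.

Besides the shell and the picture viewer there is one more tool, called after ">>>" as name([rows], argument=value, ...), one row to a line, values as JSON. play_rows: Moves the arm, as the interface text tells. Shift numbers are shares of 0.25 m and turn numbers shares of 1.5 rad, none past 1 either way. Its arguments: {"type":"object","properties":{"jaw":{"type":"array"},"dp":{"type":"array"},"spin":{"type":"array"}},"required":["jaw","dp","spin"]}

```bash
mkdir -p pics
cat > h.py <<'E'
import numpy as np,cv2
from rig import ctrl,cams,job,models
def shot(n,f=None):
    p=cams.camera(n)
    if f: cv2.imwrite('pics/'+f,p['color'])
    return p
def proj(p,X):
    c=np.array(p['R'])@np.array(X)+np.array(p['t']);return [p['fx']*c[0]/c[2]+p['cx'],p['fy']*c[1]/c[2]+p['cy']]
def ray(p,u,v,z):
    R=np.array(p['R']);t=np.array(p['t']);o=-R.T@t
    d=R.T@np.array([(u-p['cx'])/p['fx'],(v-p['cy'])/p['fy'],1]);return o+d*(z-o[2])/d[2]
E
python3 - <<'E'
from h import *
np.set_printoptions(precision=4,suppress=True)
s=ctrl.get_state();print(s['time_s'],s['eef_pos'],s['tcp_rot'],s['grip_width'])
T=shot('top','t0.png');S=shot('side','s0.png')
for p,n in((T,'top'),(S,'side')):
    print(n,-np.array(p['R']).T@np.array(p['t']))
    for th in ['dry_box','hatchway','hatch_grip','port','bung','parts_dish','rotor_0','oil_bottle']:
        for d in models.place_of(p,th): print(th,round(d['conf'],2),np.round(d['xyz'],4),np.round(proj(p,d['xyz']),0))
E
```

```text
0.0 [0.2336 0.4694 0.2495] [[-0.8952  0.4456 -0.0009]
 [ 0.4456  0.8952 -0.0018]
 [ 0.     -0.002  -1.    ]] 0.085303161001758
top [ 0.4348 -0.0285  0.9727]
dry_box 0.85 [ 0.6096  0.1959 -0.0001] [179. 159.]
hatchway 0.56 [0.5763 0.226  0.1313] [151. 162.]
hatch_grip 0.92 [0.5782 0.222  0.1599] [149. 159.]
port 0.56 [0.5947 0.0385 0.1474] [235. 155.]
bung 0.69 [ 0.3598 -0.1785 -0.0011] [324. 261.]
bung 0.48 [0.5952 0.0325 0.1341] [239. 156.]
parts_dish 0.71 [ 0.4116  0.1553 -0.0028] [192. 237.]
rotor_0 0.9 [ 0.436  -0.0885  0.0004] [288. 229.]
rotor_0 0.73 [ 0.4229 -0.3222  0.0023] [381. 237.]
rotor_0 0.66 [ 0.5064 -0.1981 -0.0014] [332. 202.]
oil_bottle 0.5 [0.4585 0.0304 0.0009] [241. 219.]
side [-0.0531  0.047   0.8001]
dry_box 0.86 [ 0.6088  0.1999 -0.0021] [162. 191.]
hatchway 0.26 [ 0.4369 -0.0877  0.0034] [278. 227.]
hatch_grip 0.86 [0.5831 0.226  0.1602] [136. 158.]
port 0.65 [0.5931 0.0298 0.1555] [220. 146.]
bung 0.66 [ 0.3659 -0.1769 -0.0026] [320. 247.]
bung 0.48 [0.5945 0.0306 0.1323] [220. 152.]
parts_dish 0.61 [0.4088 0.1542 0.    ] [182. 252.]
parts_dish 0.44 [0.4543 0.027  0.0003] [232. 228.]
rotor_0 0.66 [ 0.4223 -0.3233 -0.001 ] [369. 219.]
rotor_0 0.64 [ 0.4356 -0.0886  0.0015] [278. 228.]
rotor_0 0.55 [ 0.5077 -0.1958 -0.0014] [312. 200.]
oil_bottle 0.71 [0.4527 0.0262 0.0015] [232. 229.]
oil_bottle 0.48 [ 0.437  -0.0892  0.0022] [279. 227.]
oil_bottle 0.26 [ 0.5096 -0.195  -0.0008] [312. 199.]
```

```bash
python3 -c "
import cv2,numpy as np
a=cv2.imread('pics/t0.png')[90:330,30:430];b=cv2.imread('pics/s0.png')[90:330,30:430]
cv2.imwrite('pics/t0c.png',cv2.resize(a,(800,480)));cv2.imwrite('pics/s0c.png',cv2.resize(b,(800,480)))"
```

```text
(no output)
```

View pics/t0c.png

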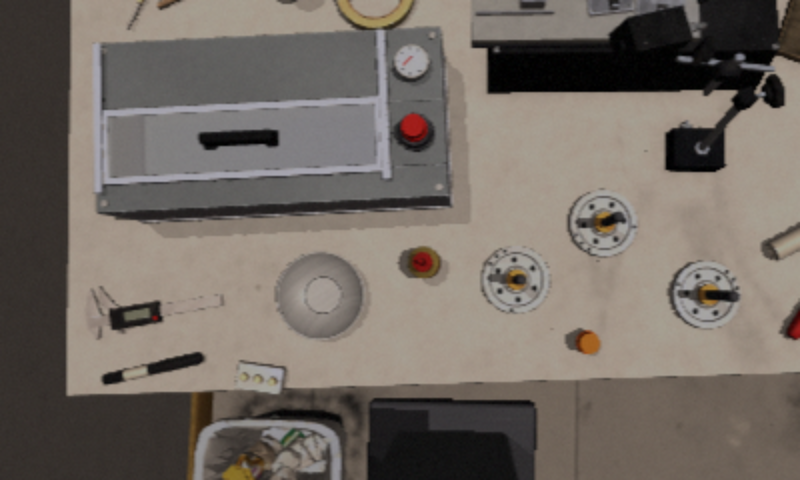

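View pics/s0c.png

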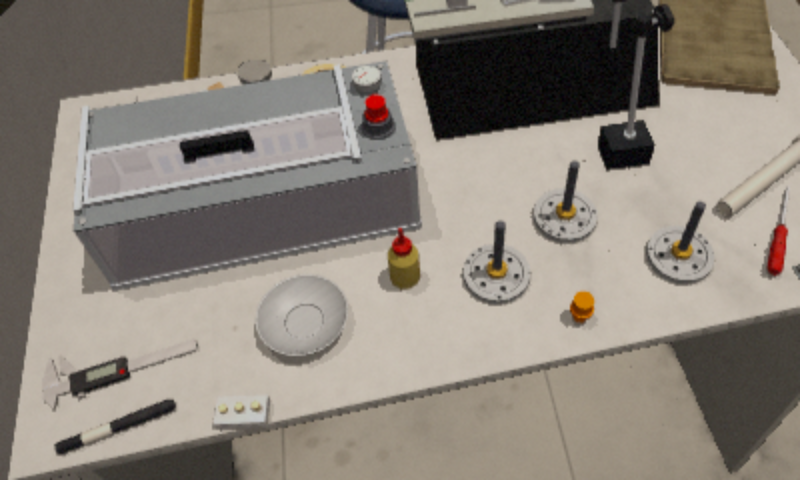

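```bash
python3 -c "
import cv2
a=cv2.imread('pics/t0.png')[98:203,70:270];cv2.imwrite('pics/t0d.png',cv2.resize(a,(800,420),interpolation=cv2.INTER_CUBIC))"
```

```text
(no output)
```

View pics/t0d.png

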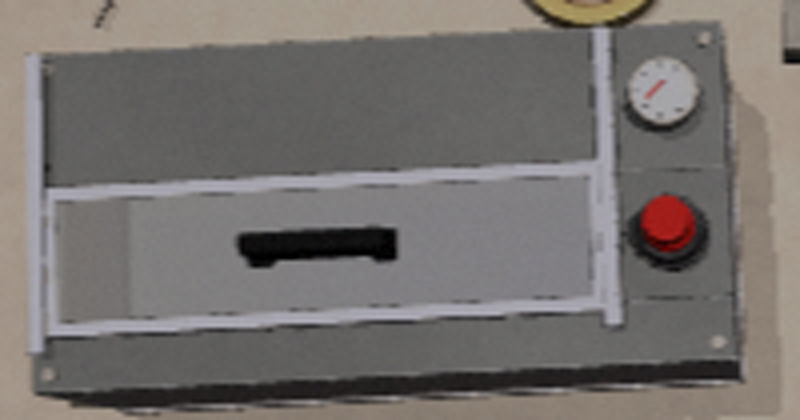

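Run:
```python
from h import *
from scipy.optimize import least_squares
T=shot('top')
P=[((36,393),(-.096,.195),.127),((741,361),(-.096,-.195),.127),((721,22),(.096,-.195),.127),((30,55),(.096,.195),.127),((663,90),(.052,-.162),.147)]
pts=[(ray(T,70+(u+.5)/4-.5,98+(v+.5)/4-.5,z)[:2],np.array(b)) for (u,v),b,z in P]
def tf(q,b): c,s=np.cos(q[2]),np.sin(q[2]);return np.array([q[0]+c*b[0]-s*b[1],q[1]+s*b[0]+c*b[1]])
f=lambda q:np.concatenate([tf(q,b)-w for w,b in pts])
r=least_squares(f,[.61,.2,0]);q=r.x;print(q,r.fun.round(4))
inv=lambda w:tf([0,0,-q[2]],np.array(w)-q[:2]).round(4)
g=ray(T,70+318/4,98+238/4,.1585)[:2];print('grip',g,inv(g))
# hatchway seen panel-frame inner corners
for n,w in dict(grip1=(.5782,.222),grip2=(.5831,.226),port1=(.5947,.0385),port2=(.5931,.0298),b1=(.5952,.0325),b2=(.5945,.0306),hw=(.5763,.226)).items():print(n,inv(w))
for u,v in [(48,190),(600,168),(606,305),(50,330)]: print('rail',inv(ray(T,70+u/4,98+v/4,.131)[:2]))
h=ray(T,70+667/4,98+214/4,.172)[:2];print('bung head',h,inv(h))
```

```text
[0.60755987 0.1979062  0.07285429] [-0.0007  0.0007  0.0008  0.0017  0.0005 -0.0006 -0.0003 -0.0011 -0.0003
 -0.0007]
grip [0.58215708 0.22195791] [-0.0236  0.0258]
grip1 [-0.0275  0.0262]
grip2 [-0.0224  0.0298]
port1 [-0.0244 -0.158 ]
port2 [-0.0267 -0.1666]
b1 [-0.0244 -0.1641]
b2 [-0.0252 -0.1659]
hw [-0.0291  0.0303]
rail [0.0166 0.1839]
rail [ 0.0136 -0.1242]
rail [-0.0635 -0.1244]
rail [-0.0621  0.1835]
bung head [0.59674066 0.0337994 ] [-0.0227 -0.1629]
```

>>> play_rows([
  [0,0,0],
  [0,0,0],
  [0,0,0],
  [0,0,0],
  [0,0,0],
  [0,0,0],
], jaw=[0.6,0.6,0.6,0.6,0.6,0.6], spin=[-0.357,-0.357,-0.357,-0.357,-0.357,-0.357])

```text
time_s: 1.45
eef_pos: [0.2339, 0.47, 0.2503]
tcp_rot: [[-0.997, -0.074, 0.0], [-0.074, 0.997, -0.0], [-0.0, -0.0, -1.0]]
force: [-0.4, -0.5, -0.3]
grip_width: 0.0514
grasp_force: 0.0
```

>>> play_rows([
  [-0.658,-0.924,0],
  [-0.658,-0.924,0],
  [-0.658,-0.924,0],
  [-0.658,-0.924,0],
  [-0.658,-0.924,0],
  [-0.658,-0.924,0],
  [-0.658,-0.924,0],
  [-0.658,-0.924,0],
], jaw=[0.6,0.6,0.6,0.6,0.6,0.6,0.6,0.6], spin=[0,0,0,0,0,0,0,0])

```text
time_s: 2.12
eef_pos: [0.4184, 0.2476, 0.2505]
tcp_rot: [[-0.998, -0.065, 0.002], [-0.065, 0.998, -0.002], [-0.002, -0.002, -1.0]]
force: [0.2, 0.4, 0.6]
grip_width: 0.0512
grasp_force: 0.0
```

>>> play_rows([
  [-0.658,-0.924,0],
  [-0.658,-0.924,0],
  [-0.658,-0.924,0],
  [-0.658,-0.924,0],
  [-0.658,-0.924,0],
  [-0.658,-0.924,0],
  [-0.658,-0.924,0],
  [-0.658,-0.924,0],
], jaw=[0.6,0.6,0.6,0.6,0.6,0.6,0.6,0.6], spin=[0,0,0,0,0,0,0,0])

```text
time_s: 2.78
eef_pos: [0.5999, 0.0293, 0.2496]
tcp_rot: [[-0.998, -0.067, 0.003], [-0.067, 0.998, -0.002], [-0.003, -0.002, -1.0]]
force: [1.1, 1.2, 0.7]
grip_width: 0.0512
grasp_force: 0.0
```

>>> play_rows([
  [0,0,0.16],
  [0,0,0.16],
  [0,0,0.16],
  [0,0,0.16],
], jaw=[0.6,0.6,0.6,0.6], spin=[0,0,0,0])

```text
time_s: 3.12
eef_pos: [0.5964, 0.0343, 0.2114]
tcp_rot: [[-0.997, -0.074, 0.001], [-0.074, 0.997, 0.0], [-0.001, 0.0, -1.0]]
force: [1.1, 0.1, -0.3]
grip_width: 0.0511
grasp_force: 0.0
```

```bash
cat >> h.py <<'E'
Q=(0.60756,0.19791,0.07285)
def box(w):
    d=np.array(w)[:2]-Q[:2];c,s=np.cos(Q[2]),np.sin(Q[2]);return np.array([c*d[0]+s*d[1],-s*d[0]+c*d[1],w[2]]).round(4)
def st():
    s=ctrl.get_state();print('t',round(s['time_s'],2),'box',box(s['eef_pos']),'grip',round(s['grip_width'],4),round(s['grasp_force'],1),'F',np.round(s['force'],1),'yawerr',round(np.arctan2(s['tcp_rot'][1][1],s['tcp_rot'][0][1])-np.pi/2-Q[2],4))
    return s
E
python3 - <<'E'
from h import *
st();S=shot('side');T=shot('top')
for p in(T,S):
    for th in['bung','port']:
        for d in models.place_of(p,th): print(th,round(d['conf'],2),box(d['xyz']))
a=np.hstack([cv2.resize(T['color'][120:190,190:290],(400,280)),cv2.resize(S['color'][110:180,170:270],(400,280))]);cv2.imwrite('pics/b1.png',a)
E
```

```text
t 3.12 box [-0.0231 -0.1623  0.2114] grip 0.0511 0.0 F [ 1.1  0.1 -0.3] yawerr 0.0013
bung 0.43 [-0.2738 -0.3537 -0.0009]
bung 0.71 [-0.2715 -0.3568 -0.0019]
bung 0.6 [-0.0225 -0.1671  0.131 ]
bung 0.25 [-0.2196 -0.5075  0.0007]
port 0.73 [-0.0278 -0.1664  0.1522]
```

View pics/b1.png

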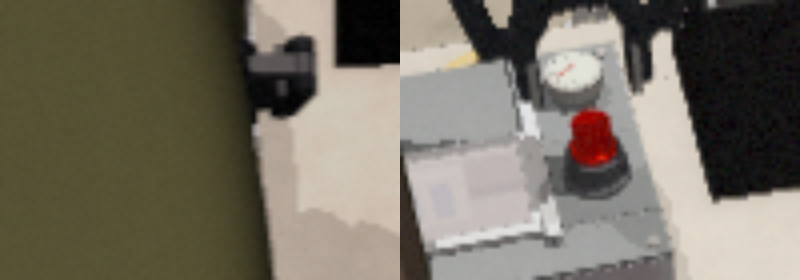

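>>> play_rows([
  [0,-0.008,0.146],
  [0,-0.008,0.146],
  [0,-0.008,0.146],
  [0,-0.008,0.146],
], jaw=[0.6,0.6,0.6,0.6], spin=[0,0,0,0])

```text
time_s: 3.75
eef_pos: [0.5965, 0.0316, 0.1748]
tcp_rot: [[-0.997, -0.074, 0.001], [-0.074, 0.997, 0.0], [-0.001, 0.0, -1.0]]
force: [0.1, -0.8, 0.7]
grip_width: 0.051
grasp_force: 0.0
```

>>> play_rows([
  [0,0,0],
  [0,0,0],
  [0,0,0],
  [0,0,0],
  [0,0,0],
  [0,0,0],
], jaw=[0,0,0,0,0,0], spin=[0,0,0,0,0,0])

```text
time_s: 4.25
eef_pos: [0.5973, 0.0333, 0.1759]
tcp_rot: [[-0.997, -0.075, 0.003], [-0.075, 0.997, 0.004], [-0.004, 0.004, -1.0]]
force: [-1.6, 5.4, 6.0]
grip_width: 0.0216
grasp_force: 58.6
```

>>> play_rows([
  [0.016,0,-0.004],
  [0.016,0,-0.006],
  [-0.016,0,-0.01],
  [-0.016,0,-0.014],
  [0.016,0,-0.018],
  [0.016,0,-0.022],
  [-0.016,0,-0.026],
  [-0.016,0,-0.03],
], jaw=[0,0,0,0,0,0,0,0], spin=[0,0,0,0,0,0,0,0])

```text
time_s: 4.92
eef_pos: [0.5979, 0.0333, 0.1795]
tcp_rot: [[-0.997, -0.075, -0.007], [-0.075, 0.997, 0.003], [0.006, 0.004, -1.0]]
force: [-1.3, 4.2, -11.9]
grip_width: 0.0215
grasp_force: 60.5
```

>>> play_rows([
  [0.034,0,-0.004],
  [0.034,0,-0.008],
  [0.0,0,-0.012],
  [0.0,0,-0.016],
  [0.034,0,-0.02],
  [0.034,0,-0.024],
  [0.0,0,-0.028],
  [0.0,0,-0.032],
], jaw=[0,0,0,0,0,0,0,0], spin=[0,0,0,0,0,0,0,0])

```text
time_s: 5.58
eef_pos: [0.5971, 0.0331, 0.1875]
tcp_rot: [[-0.997, -0.074, -0.008], [-0.074, 0.997, 0.003], [0.008, 0.003, -1.0]]
force: [-4.0, 5.3, -9.0]
grip_width: 0.0212
grasp_force: 60.7
```

Coming out (12 mm). Continue.

>>> play_rows([
  [0.034,0,-0.004],
  [0.034,0,-0.008],
  [0.0,0,-0.012],
  [0.0,0,-0.016],
  [0.034,0,-0.02],
  [0.034,0,-0.024],
  [0.016,0,-0.03],
  [0.016,0,-0.05],
], jaw=[0,0,0,0,0,0,0,0], spin=[0,0,0,0,0,0,0,0])

```text
time_s: 6.25
eef_pos: [0.5963, 0.0313, 0.2016]
tcp_rot: [[-0.997, -0.073, -0.0], [-0.073, 0.997, -0.0], [0.0, -0.0, -1.0]]
force: [-0.1, -0.7, -0.6]
grip_width: 0.0215
grasp_force: 61.5
```

>>> play_rows([
  [0,0,-0.06],
  [0,0,-0.15],
  [0,0,-0.2],
  [0,0,-0.2],
  [0,0,-0.2],
], jaw=[0,0,0,0,0], spin=[0,0,0,0,0])

```text
time_s: 6.67
eef_pos: [0.5969, 0.0315, 0.2527]
tcp_rot: [[-0.997, -0.074, 0.002], [-0.074, 0.997, 0.0], [-0.002, -0.0, -1.0]]
force: [0.7, -0.1, -0.6]
grip_width: 0.0212
grasp_force: 61.5
```

Run:
```python
from h import *
st();S=shot('side')
for d in models.place_of(S,'bung')+models.place_of(S,'parts_dish'): print(round(d['conf'],2),box(d['xyz']))
cv2.imwrite('pics/b2.png',cv2.resize(S['color'][60:300,70:320],(750,600)[:2]))
```

```text
t 6.67 box [-0.0227 -0.1652  0.2527] grip 0.0212 61.5 F [ 0.7 -0.1 -0.6] yawerr 0.0008
0.6 [-0.2692 -0.357   0.0004]
0.54 [-0.0212 -0.1656  0.2048]
0.68 [-0.2036 -0.0291  0.0015]
```

View pics/b2.png

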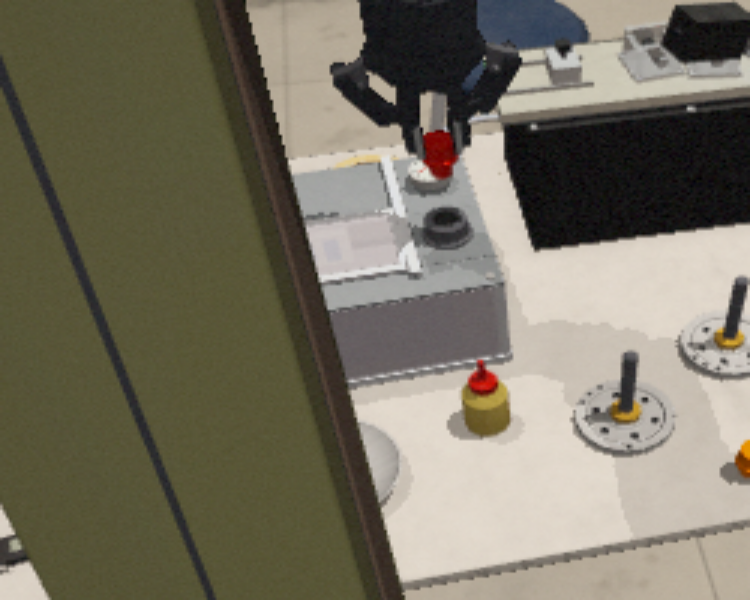

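>>> play_rows([
  [0.715,0.545,0],
  [0.715,0.545,0],
  [0.715,0.545,0],
  [0.715,0.545,0],
  [0.715,0.545,0],
  [0.715,0.545,0],
  [0.715,0.545,0],
  [0.715,0.545,0],
], jaw=[0,0,0,0,0,0,0,0], spin=[0,0,0,0,0,0,0,0])

```text
time_s: 7.48
eef_pos: [0.407, 0.1544, 0.2513]
tcp_rot: [[-0.997, -0.076, -0.0], [-0.076, 0.997, -0.001], [0.001, -0.001, -1.0]]
force: [0.9, 0.5, -0.6]
grip_width: 0.0209
grasp_force: 61.5
```

>>> play_rows([
  [0,0,0.15],
  [0,0,0.3],
  [0,0,0.45],
  [0,0,0.6],
  [0,0,0.7],
  [0,0,0.78],
  [0,0,0.78],
  [0,0,0.78],
], jaw=[0,0,0,0,0,0,0,0], spin=[0,0,0,0,0,0,0,0])

```text
time_s: 8.15
eef_pos: [0.4078, 0.1532, 0.0557]
tcp_rot: [[-0.997, -0.072, -0.003], [-0.072, 0.997, -0.001], [0.003, -0.001, -1.0]]
force: [0.3, -1.1, -0.3]
grip_width: 0.0216
grasp_force: 61.5
```

Run:
```python
from h import *
st();S=shot('side');T=shot('top')
for p in(S,T):
  for d in models.place_of(p,'bung')+models.place_of(p,'parts_dish'): print(round(d['conf'],2),box(d['xyz']))
```

```text
t 8.15 box [-0.2024 -0.03    0.0557] grip 0.0216 61.5 F [ 0.3 -1.1 -0.3] yawerr -0.0006
0.68 [-0.2705 -0.3557 -0.0029]
0.52 [-0.2045 -0.0323  0.0112]
0.82 [-0.1992 -0.0257 -0.0017]
0.57 [-2.756e-01 -3.572e-01 -1.000e-04]
0.89 [-0.1985 -0.0316 -0.001 ]
```

>>> play_rows([
  [0,0,0.012],
  [0,0,0.022],
  [0,0,0.022],
  [0,0,0.022],
  [0,0,0.022],
  [0,0,0.022],
  [0,0,0.022],
], jaw=[0,0,0,0.6,0.6,0.6,0.6], spin=[0,0,0,0,0,0,0])

```text
time_s: 9.03
eef_pos: [0.4079, 0.1542, 0.0513]
tcp_rot: [[-0.997, -0.074, 0.0], [-0.074, 0.997, -0.0], [-0.0, -0.0, -1.0]]
force: [-0.7, 0.5, -0.2]
grip_width: 0.0514
grasp_force: 0.0
```

>>> play_rows([
  [0,0,-0.1],
  [0,0,-0.25],
  [0,0,-0.4],
  [0,0,-0.55],
  [0,0,-0.7],
  [0,0,-0.8],
  [0,0,-0.8],
  [0,0,-0.8],
], jaw=[0.6,0.6,0.6,0.6,0.6,0.6,0.6,0.6], spin=[0,0,0,0,0,0,0,0])

```text
time_s: 9.7
eef_pos: [0.409, 0.1546, 0.2529]
tcp_rot: [[-0.997, -0.074, 0.004], [-0.074, 0.997, 0.001], [-0.004, 0.001, -1.0]]
force: [-0.4, -0.3, -0.3]
grip_width: 0.0514
grasp_force: 0.0
```

>>> play_rows([
  [-0.55,0.23,0],
  [-0.55,0.23,0],
  [-0.55,0.23,0],
  [-0.55,0.23,0],
  [-0.55,0.23,0],
  [-0.55,0.23,0],
], jaw=[0,0,0,0,0,0], spin=[0,0,0,0,0,0])

```text
time_s: 10.2
eef_pos: [0.5405, 0.2217, 0.2483]
tcp_rot: [[-0.997, -0.074, -0.005], [-0.074, 0.997, -0.002], [0.005, -0.002, -1.0]]
force: [-0.0, -0.3, 0.4]
grip_width: 0.0
grasp_force: 0.0
```

Run:
```python
from h import *
st();S=shot('side');T=shot('top')
for p in(S,T):
  for th in['bung','parts_dish','hatch_grip']:
    for d in models.place_of(p,th): print(th,round(d['conf'],2),box(d['xyz']))
cv2.imwrite('pics/b3.png',np.hstack([S['color'][60:300,70:420],T['color'][60:300,70:420]]))
```

```text
t 10.2 box [-0.0651  0.0286  0.2483] grip 0.0 0.0 F [-0.  -0.3  0.4] yawerr 0.0011
bung 0.63 [-0.2016 -0.0353  0.0024]
parts_dish 0.89 [-0.2003 -0.0288 -0.0011]
hatch_grip 0.69 [-0.0234  0.0299  0.1594]
bung 0.63 [-0.1999 -0.0268  0.0035]
bung 0.54 [-0.2748 -0.3568  0.0004]
parts_dish 0.85 [-0.1948 -0.0311 -0.0012]
hatch_grip 0.65 [-0.0303  0.0281  0.1578]
hatch_grip 0.17 [-0.0215 -0.1581  0.1449]
```

View pics/b3.png

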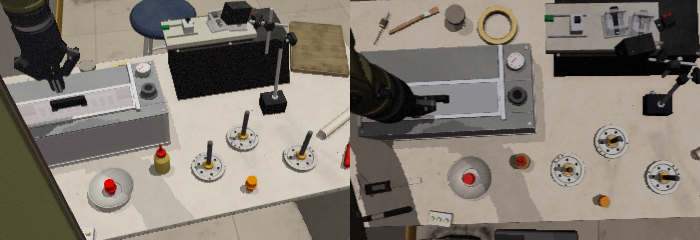

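>>> play_rows([
  [0,0,0.12],
  [0,0,0.24],
  [0,0,0.35],
  [0,0,0.35],
  [0,0,0.35],
], jaw=[0,0,0,0,0], spin=[0,0,0,0,0])

```text
time_s: 11.02
eef_pos: [0.5393, 0.221, 0.163]
tcp_rot: [[-0.997, -0.074, -0.003], [-0.074, 0.997, -0.001], [0.003, -0.001, -1.0]]
force: [-0.4, 0.0, 1.1]
grip_width: -0.0001
grasp_force: 0.0
```

>>> play_rows([
  [-0.06,0,0],
  [-0.12,0,0],
  [-0.18,0,0],
  [-0.24,0,0],
  [-0.3,0,0],
  [-0.36,0,0],
  [-0.4,0,0],
  [-0.4,0,0],
], jaw=[0,0,0,0,0,0,0,0], spin=[0,0,0,0,0,0,0,0])

```text
time_s: 11.68
eef_pos: [0.6434, 0.2295, 0.1663]
tcp_rot: [[-0.997, -0.073, 0.005], [-0.073, 0.997, 0.002], [-0.005, 0.001, -1.0]]
force: [-0.2, 0.7, 0.2]
grip_width: -0.0005
grasp_force: 0.0
```

>>> play_rows([
  [-0.016,0,0],
  [-0.032,0,0],
  [-0.032,0,0],
  [-0.032,0,0],
], jaw=[0,0,0,0], spin=[0,0,0,0])

```text
time_s: 12.02
eef_pos: [0.6446, 0.2295, 0.1657]
tcp_rot: [[-0.997, -0.074, -0.006], [-0.074, 0.997, 0.0], [0.006, 0.001, -1.0]]
force: [-9.6, -0.6, 6.9]
grip_width: 0.0001
grasp_force: 4.9
```

Run:
```python
from h import *
st();S=shot('side');T=shot('top')
for p in(S,T):
  for th in['hatch_grip']:
    for d in models.place_of(p,th): print(th,round(d['conf'],2),box(d['xyz']))
```

```text
t 12.02 box [0.0393 0.0288 0.1657] grip 0.0001 4.9 F [-9.6 -0.6  6.9] yawerr 0.0016
hatch_grip 0.95 [0.0572 0.0318 0.159 ]
hatch_grip 0.65 [0.0541 0.0241 0.1631]
```

>>> play_rows([
  [0.06,0,0],
  [0.12,0,0],
  [0.12,0,-0.12],
  [0.12,0,-0.27],
  [0.12,0,-0.4],
  [0.12,0,-0.46],
  [0.12,0,-0.46],
  [0.12,0,-0.46],
], jaw=[0,0,0.6,0.6,0.6,0.6,0.6,0.6], spin=[0,0,0,0,0,0,0,0])

```text
time_s: 12.88
eef_pos: [0.6191, 0.2278, 0.2812]
tcp_rot: [[-0.997, -0.074, 0.004], [-0.074, 0.997, 0.001], [-0.004, 0.001, -1.0]]
force: [-0.0, 0.3, -0.6]
grip_width: 0.0511
grasp_force: 0.0
```

>>> play_rows([
  [0.402,-0.604,0],
  [0.402,-0.604,0],
  [0.402,-0.604,0],
  [0.402,-0.604,0],
  [0.402,-0.604,0],
], jaw=[0.6,0.6,0.6,0.6,0.6], spin=[0,0,0,0,0])

```text
time_s: 13.3
eef_pos: [0.5248, 0.0656, 0.2774]
tcp_rot: [[-0.997, -0.071, -0.005], [-0.071, 0.997, -0.003], [0.006, -0.002, -1.0]]
force: [-0.1, -0.3, -0.2]
grip_width: 0.0511
grasp_force: 0.0
```

>>> play_rows([
  [0.402,-0.604,0],
  [0.402,-0.604,0],
  [0.402,-0.604,0],
  [0.402,-0.604,0],
  [0.402,-0.604,0],
  [0.402,-0.604,0],
  [0.402,-0.604,0],
], jaw=[0.6,0.6,0.6,0.6,0.6,0.6,0.6], spin=[0,0,0,0,0,0,0])

```text
time_s: 13.88
eef_pos: [0.4397, -0.0888, 0.2781]
tcp_rot: [[-0.997, -0.072, -0.001], [-0.072, 0.997, 0.001], [0.001, 0.001, -1.0]]
force: [-0.4, 0.7, -0.5]
grip_width: 0.0511
grasp_force: 0.0
```

Run:
```python
from h import *
st();S=shot('side');T=shot('top')
for p in(S,T):
  for th in['rotor_0','oil_bottle','hatch_grip']:
    for d in models.place_of(p,th): print(th,round(d['conf'],2),box(d['xyz']))
```

```text
t 13.88 box [-0.1883 -0.2737  0.2781] grip 0.0511 0.0 F [-0.4  0.7 -0.5] yawerr -0.0011
rotor_0 0.95 [-0.1279 -0.3824 -0.0007]
rotor_0 0.82 [-0.221  -0.5074 -0.0018]
rotor_0 0.64 [-0.1907 -0.2746  0.0033]
oil_bottle 0.89 [-0.1656 -0.1581 -0.0017]
hatch_grip 0.34 [-0.1696 -0.1622  0.0014]
rotor_0 0.48 [-0.1908 -0.2745  0.001 ]
oil_bottle 0.79 [-0.1617 -0.1597 -0.0021]
hatch_grip 0.89 [0.0527 0.0266 0.1602]
```

>>> play_rows([
  [0.012,-0.002,0.15],
  [0.012,-0.002,0.3],
  [0.012,-0.002,0.45],
  [0.012,-0.002,0.58],
  [0.012,-0.002,0.66],
  [0.012,-0.002,0.712],
  [0.012,-0.002,0.712],
  [0.012,-0.002,0.712],
], jaw=[0.6,0.6,0.6,0.6,0.6,0.6,0.6,0.6], spin=[0,0,0,0,0,0,0,0])

```text
time_s: 14.95
eef_pos: [0.4371, -0.0889, 0.1004]
tcp_rot: [[-0.997, -0.074, -0.002], [-0.074, 0.997, 0.0], [0.002, 0.0, -1.0]]
force: [0.6, -0.2, -0.2]
grip_width: 0.0515
grasp_force: 0.0
```

>>> play_rows([
  [0,0,0],
  [0,0,0],
  [0,0,0],
  [0,0,0],
  [0,0,0],
  [0,0,0],
  [0,0,0],
], jaw=[0,0,0,0,0,0,0], spin=[0,0,0,0,0,0,0])

```text
time_s: 15.53
eef_pos: [0.4381, -0.0893, 0.1015]
tcp_rot: [[-0.997, -0.074, 0.002], [-0.074, 0.997, 0.0], [-0.002, -0.0, -1.0]]
force: [-0.4, 2.2, 5.8]
grip_width: 0.0101
grasp_force: 59.3
```

>>> play_rows([
  [0,0,-0.05],
  [0,0,-0.15],
  [0,0,-0.3],
  [0,0,-0.45],
  [0,0,-0.6],
  [0,0,-0.72],
  [0,0,-0.76],
  [0,0,-0.76],
], jaw=[0,0,0,0,0,0,0,0], spin=[0,0,0,0,0,0,0,0])

```text
time_s: 16.2
eef_pos: [0.4389, -0.0898, 0.2935]
tcp_rot: [[-0.997, -0.074, 0.005], [-0.074, 0.997, -0.001], [-0.005, -0.002, -1.0]]
force: [0.7, -0.0, -3.0]
grip_width: 0.01
grasp_force: 58.9
```

Run:
```python
from h import *
st()
```

```text
t 16.2 box [-0.1891 -0.2746  0.2935] grip 0.01 58.9 F [ 0.7 -0.  -3. ] yawerr 0.0007
```

>>> play_rows([
  [-0.302,0.809,0],
  [-0.302,0.809,0],
  [-0.302,0.809,0],
  [-0.302,0.809,0],
  [-0.302,0.809,0],
  [-0.302,0.809,0],
  [-0.302,0.809,0],
], jaw=[0,0,0,0,0,0,0], spin=[0,0,0,0,0,0,0])

```text
time_s: 16.78
eef_pos: [0.4975, 0.1204, 0.2881]
tcp_rot: [[-0.997, -0.078, -0.004], [-0.078, 0.997, -0.001], [0.004, -0.0, -1.0]]
force: [0.3, -0.4, -3.1]
grip_width: 0.01
grasp_force: 59.2
```

>>> play_rows([
  [-0.302,0.809,0],
  [-0.302,0.809,0],
  [-0.302,0.809,0],
  [-0.302,0.809,0],
  [-0.302,0.809,0],
  [-0.302,0.809,0],
  [-0.302,0.809,0],
  [-0.302,0.809,0],
], jaw=[0,0,0,0,0,0,0,0], spin=[0,0,0,0,0,0,0,0])

```text
time_s: 17.45
eef_pos: [0.5576, 0.3238, 0.2887]
tcp_rot: [[-0.997, -0.074, -0.003], [-0.073, 0.997, -0.003], [0.004, -0.003, -1.0]]
force: [-0.0, -0.9, -2.7]
grip_width: 0.0099
grasp_force: 59.5
```

>>> play_rows([
  [0,0,0.1],
  [0,0,0.14],
  [0,0,0.14],
  [0,0,0.14],
], jaw=[0,0,0,0], spin=[0,0,0,0])

```text
time_s: 17.78
eef_pos: [0.5573, 0.3232, 0.2551]
tcp_rot: [[-0.997, -0.072, -0.003], [-0.072, 0.997, -0.002], [0.003, -0.002, -1.0]]
force: [0.4, 0.3, -3.6]
grip_width: 0.0102
grasp_force: 59.3
```

Run:
```python
from h import *
st();S=shot('side');T=shot('top')
for p in(S,T):
  for th in['rotor_0','hatch_grip']:
    for d in models.place_of(p,th): print(th,round(d['conf'],2),box(d['xyz']))
cv2.imwrite('pics/c1.png',np.hstack([cv2.resize(S['color'][60:260,20:220],(400,400)),cv2.resize(T['color'][60:260,70:270],(400,400))]))
```

```text
t 17.78 box [-0.041   0.1286  0.2551] grip 0.0102 59.3 F [ 0.4  0.3 -3.6] yawerr -0.0008
rotor_0 0.86 [-0.2223 -0.5061 -0.0013]
rotor_0 0.73 [-0.1266 -0.3824  0.0005]
rotor_0 0.68 [-0.0421  0.1294  0.1564]
rotor_0 0.6 [-1.676e-01 -1.612e-01  1.000e-04]
hatch_grip 0.94 [0.057  0.0291 0.158 ]
rotor_0 0.96 [-0.0431  0.1289  0.1547]
rotor_0 0.81 [-0.1287 -0.3872 -0.0006]
rotor_0 0.62 [-0.2213 -0.5061  0.0023]
hatch_grip 0.6 [0.0539 0.0259 0.1592]
```

View pics/c1.png

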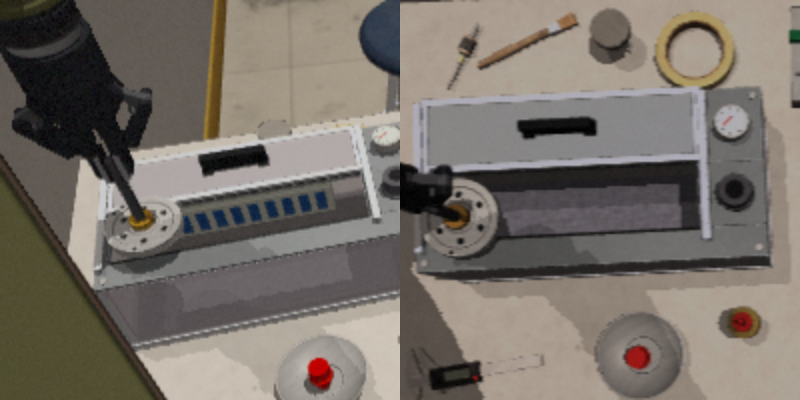

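>>> play_rows([
  [-0.012,0,0.08],
  [-0.012,0,0.112],
  [-0.03,0,0.117],
  [-0.047,0,0.122],
  [-0.08,0,0.134],
  [-0.113,0,0.151],
  [-0.144,0,0.168],
  [-0.144,0,0.168],
], jaw=[0,0,0,0,0,0,0,0], spin=[0,0,0,0,0,0,0,0])

```text
time_s: 18.75
eef_pos: [0.5969, 0.3283, 0.2137]
tcp_rot: [[-0.997, -0.073, 0.003], [-0.073, 0.997, 0.001], [-0.003, 0.001, -1.0]]
force: [-1.3, 0.5, 5.3]
grip_width: 0.0101
grasp_force: 64.7
```

Run:
```python
from h import *
st();S=shot('side');T=shot('top')
cv2.imwrite('pics/c2.png',np.hstack([cv2.resize(S['color'][100:240,40:180],(400,400)),cv2.resize(T['color'][90:190,70:170],(400,400))]))
```

```text
t 18.75 box [-0.0011  0.1308  0.2137] grip 0.0101 64.7 F [-1.3  0.5  5.3] yawerr -0.0001
```

View pics/c2.png

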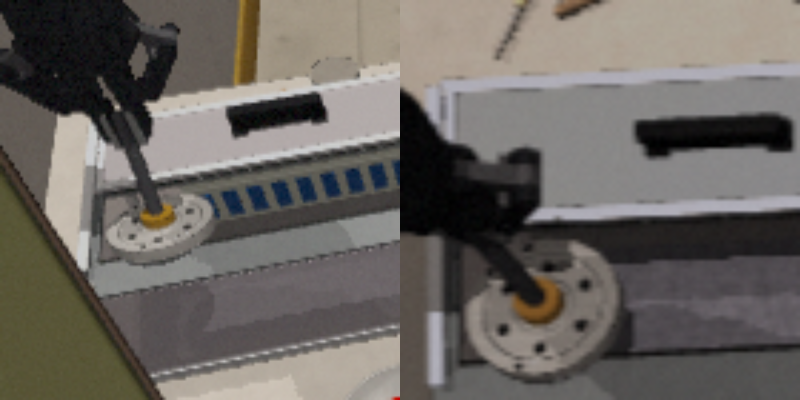

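>>> play_rows([
  [-0.022,0,0.024],
  [-0.041,0,0.047],
  [-0.041,0,0.047],
  [-0.066,0,0.061],
  [-0.091,0,0.075],
  [-0.116,0,0.09],
  [-0.116,0,0.125],
  [-0.116,0,0.16],
], jaw=[0,0,0,0,0,0,0,0], spin=[0,0,0,0,0,0,0,0])

```text
time_s: 19.52
eef_pos: [0.6314, 0.3311, 0.1773]
tcp_rot: [[-0.997, -0.072, 0.018], [-0.072, 0.997, 0.003], [-0.018, 0.002, -1.0]]
force: [16.8, -1.4, 14.0]
grip_width: 0.0101
grasp_force: 69.0
```

Run:
```python
from h import *
st();S=shot('side');T=shot('top')
cv2.imwrite('pics/c3.png',np.hstack([cv2.resize(S['color'][100:240,40:180],(400,400)),cv2.resize(T['color'][90:190,70:170],(400,400))]))
```

```text
t 19.52 box [0.0334 0.1311 0.1773] grip 0.0101 69.0 F [16.8 -1.4 14. ] yawerr -0.0005
```

View pics/c3.png

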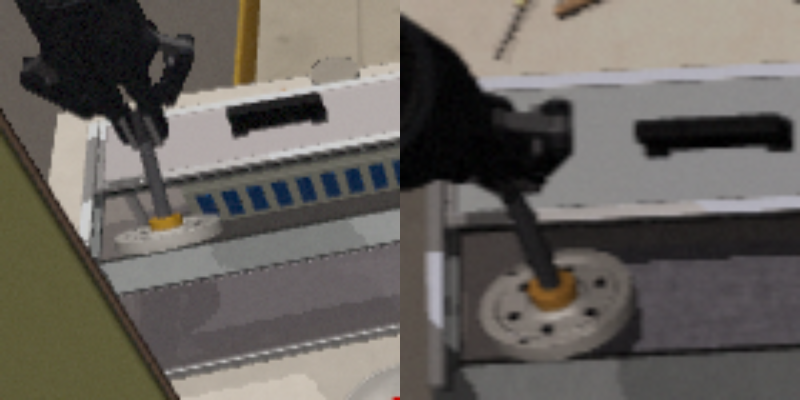

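Run:
```python
from h import *
s=st();b=box(s['eef_pos'])
for c in('side','top'):
  p=shot(c)
  for d in models.place_of(p,'rotor_0'):
    x=box(d['xyz'])
    if x[1]>0: v=b-x;print(c,round(d['conf'],2),x,'L',np.linalg.norm(v),'th',np.degrees(np.arctan2(v[0],v[2])))
```

```text
t 19.62 box [0.0336 0.1308 0.1767] grip 0.0102 69.0 F [11.5 -0.4 10.3] yawerr -0.0007
side 0.85 [-0.0297  0.128   0.1036] L 0.09673851353003105 th 40.890502517224135
top 0.8 [-0.0314  0.1331  0.1039] L 0.09762238472809398 th 41.76029970389788
```

>>> play_rows([
  [-0.024,0,0.006],
  [-0.048,0,0.014],
  [-0.048,0,0.024],
  [-0.048,0,0.034],
  [-0.048,0,0.043],
  [-0.048,0,0.043],
], jaw=[0,0,0,0,0,0], spin=[0,0,0,0,0,0])

```text
time_s: 20.32
eef_pos: [0.6332, 0.3304, 0.161]
tcp_rot: [[-0.997, -0.074, -0.004], [-0.074, 0.997, -0.002], [0.005, -0.002, -1.0]]
force: [-2.3, -0.1, -3.1]
grip_width: 0.0101
grasp_force: 68.1
```

```bash
cat >> h.py <<'E'
def tilt():
    s=st();b=box(s['eef_pos'])
    for c in('side','top'):
        p=shot(c)
        for d in models.place_of(p,'rotor_0'):
            x=box(d['xyz']);v=b-x
            if np.linalg.norm(v)<.13:
                th=np.arctan2(v[0],v[2]);r=x[[0,2]]+np.array([-.042*np.cos(th),.042*np.sin(th)]);u=np.array([np.sin(th),np.cos(th)])
                print(c,round(d['conf'],2),x,'L',np.linalg.norm(v).round(4),'th',np.degrees(th).round(1),'rimbot',r.round(4),'rimtop',(r+.012*u).round(4),'arbor x at .134',(b[0]-(b[2]-.134)*np.tan(th)).round(4))
E
python3 -c "
from h import *
tilt()"
```

```text
t 20.32 box [0.0352 0.1302 0.161 ] grip 0.0101 68.1 F [-2.3 -0.1 -3.1] yawerr 0.0012
side 0.8 [-0.0293  0.1282  0.0897] L 0.0962 th 42.1 rimbot [-0.0604  0.1179] rimtop [-0.0524  0.1268] arbor x at .134 0.0108
side 0.17 [-0.0235  0.0283  0.1264] L 0.1226 th 59.5 rimbot [-0.0448  0.1626] rimtop [-0.0345  0.1687] arbor x at .134 -0.0106
top 0.55 [-0.0262  0.1321  0.088 ] L 0.0954 th 40.1 rimbot [-0.0583  0.115 ] rimtop [-0.0506  0.1242] arbor x at .134 0.0125
top 0.28 [-0.0247  0.0283  0.1285] L 0.1226 th 61.5 rimbot [-0.0447  0.1654] rimtop [-0.0342  0.1711] arbor x at .134 -0.0146
```

>>> play_rows([
  [0.012,0,0.02],
  [0.02,0,0.034],
  [0.06,0,0.036],
  [0.1,0,0.036],
  [0.144,0,0.036],
  [0.144,0,0.036],
], jaw=[0,0,0,0,0,0], spin=[0,0,0,0,0,0])

```text
time_s: 21.02
eef_pos: [0.6017, 0.3293, 0.1559]
tcp_rot: [[-0.997, -0.074, 0.009], [-0.074, 0.997, 0.002], [-0.009, 0.002, -1.0]]
force: [4.4, 0.7, 0.0]
grip_width: 0.0098
grasp_force: 68.2
```

```bash
python3 -c "
from h import *
tilt()"
```

```text
t 21.02 box [0.0037 0.1314 0.1559] grip 0.0098 68.2 F [4.4 0.7 0. ] yawerr 0.0008
top 0.63 [-0.0553  0.1316  0.0804] L 0.0958 th 38.0 rimbot [-0.0884  0.1063] rimtop [-0.081   0.1157] arbor x at .134 -0.0134
```

>>> play_rows([
  [0.03,0,0.05],
  [0.064,0,0.1],
  [0.1,0,0.13],
  [0.14,0,0.15],
  [0.176,0,0.155],
  [0.18,0,0.155],
  [0.144,0,0.155],
  [0.144,0,0.155],
], jaw=[0,0,0,0,0,0,0,0], spin=[0,0,0,0,0,0,0,0])

```text
time_s: 21.88
eef_pos: [0.5642, 0.3254, 0.1151]
tcp_rot: [[-0.997, -0.073, 0.0], [-0.073, 0.997, 0.0], [-0.0, -0.0, -1.0]]
force: [3.8, 0.3, -1.2]
grip_width: 0.0102
grasp_force: 75.5
```

```bash
python3 -c "
from h import *
tilt()"
```

```text
t 21.88 box [-0.0339  0.1303  0.1151] grip 0.0102 75.5 F [ 3.8  0.3 -1.2] yawerr 0.0002
top 0.74 [-0.0483  0.1323  0.0257] L 0.0906 th 9.2 rimbot [-0.0898  0.0324] rimtop [-0.0879  0.0442] arbor x at .134 -0.0309
```

>>> play_rows([
  [-0.01,0,0.03],
  [-0.02,0,0.05],
  [-0.02,0,0.06],
  [-0.02,0,0.07],
  [-0.02,0,0.075],
  [-0.02,0,0.075],
  [-0.02,0,0.075],
], jaw=[0,0,0,0,0,0,0], spin=[0,0,0,0,0,0,0])

```text
time_s: 22.67
eef_pos: [0.5665, 0.3267, 0.1047]
tcp_rot: [[-0.997, -0.075, 0.001], [-0.075, 0.997, 0.004], [-0.001, 0.003, -1.0]]
force: [-14.0, -5.9, 45.7]
grip_width: 0.0101
grasp_force: 81.0
```

```bash
python3 -c "
from h import *
tilt()"
```

```text
t 22.67 box [-0.0316  0.1315  0.1047] grip 0.0101 81.0 F [-14.   -5.9  45.7] yawerr 0.002
top 0.77 [-0.0488  0.1323  0.0184] L 0.088 th 11.3 rimbot [-0.09    0.0266] rimtop [-0.0876  0.0384] arbor x at .134 -0.0258
```

>>> play_rows([
  [0,0,-0.02],
  [0,0,-0.024],
  [0,0,-0.024],
  [0,0,-0.024],
  [0,0,-0.024],
  [0,0,-0.024],
  [0,0,-0.024],
], jaw=[0,0,0.35,0.35,0.35,0.35,0.35], spin=[0,0,0,0,0,0,0])

```text
time_s: 23.45
eef_pos: [0.5675, 0.3257, 0.1015]
tcp_rot: [[-0.997, -0.074, -0.002], [-0.074, 0.997, -0.001], [0.002, -0.001, -1.0]]
force: [-0.2, 0.3, -1.1]
grip_width: 0.03
grasp_force: 0.0
```

>>> play_rows([
  [0,0,-0.08],
  [0,0,-0.2],
  [0,0,-0.35],
  [0,0,-0.5],
  [0,0,-0.65],
  [0,0,-0.75],
  [0,0,-0.75],
  [0,0,-0.75],
], jaw=[0.35,0.35,0.35,0.35,0.35,0.35,0.6,0.6], spin=[0,0,0,0,0,0,0,0])

```text
time_s: 24.12
eef_pos: [0.5691, 0.3265, 0.2917]
tcp_rot: [[-0.997, -0.074, 0.003], [-0.074, 0.997, 0.002], [-0.003, 0.002, -1.0]]
force: [-0.4, 0.2, -0.3]
grip_width: 0.0508
grasp_force: 0.0
```

Run:
```python
from h import *
st();S=shot('side');T=shot('top')
for p in(S,T):
  for th in['rotor_0','oil_bottle']:
    for d in models.place_of(p,th): print(th,round(d['conf'],2),box(d['xyz']))
cv2.imwrite('pics/c4.png',np.hstack([cv2.resize(S['color'][100:240,40:180],(400,400)),cv2.resize(T['color'][90:190,70:170],(400,400))]))
```

```text
t 24.12 box [-0.029   0.131   0.2917] grip 0.0508 0.0 F [-0.4  0.2 -0.3] yawerr 0.0008
rotor_0 0.95 [-0.2171 -0.5092 -0.0007]
rotor_0 0.79 [-0.1258 -0.3854 -0.0014]
oil_bottle 0.84 [-0.1673 -0.1584  0.0016]
rotor_0 0.87 [-0.1294 -0.3856 -0.0007]
rotor_0 0.69 [-0.0459  0.1295  0.0058]
rotor_0 0.61 [-0.2219 -0.5044  0.0018]
oil_bottle 0.79 [-0.1618 -0.158   0.0016]
oil_bottle 0.65 [-0.2193 -0.5056  0.0028]
```

View pics/c4.png

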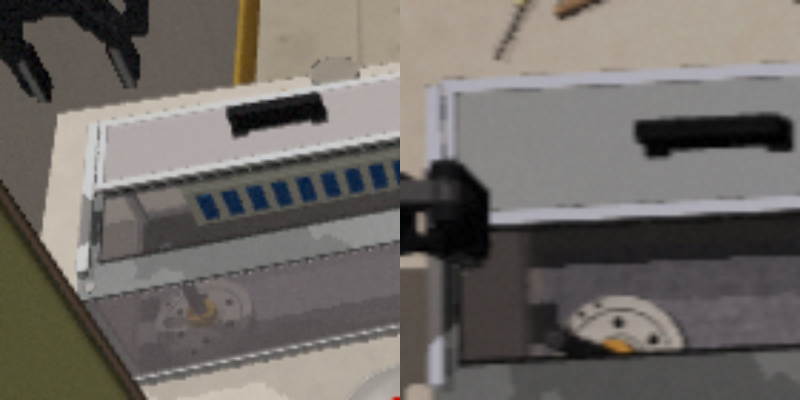

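>>> play_rows([
  [0.132,-0.689,0],
  [0.132,-0.689,0],
  [0.132,-0.689,0],
  [0.132,-0.689,0],
  [0.132,-0.689,0],
], jaw=[0.6,0.6,0.6,0.6,0.6], spin=[0,0,0,0,0])

```text
time_s: 24.83
eef_pos: [0.5461, 0.1464, 0.2895]
tcp_rot: [[-0.998, -0.069, -0.003], [-0.069, 0.998, -0.004], [0.003, -0.003, -1.0]]
force: [-0.8, 0.1, -0.4]
grip_width: 0.0515
grasp_force: 0.0
```

>>> play_rows([
  [0.132,-0.689,0],
  [0.132,-0.689,0],
  [0.132,-0.689,0],
  [0.132,-0.689,0],
  [0.132,-0.689,0],
], jaw=[0.6,0.6,0.6,0.6,0.6], spin=[0,0,0,0,0])

```text
time_s: 25.25
eef_pos: [0.5263, -0.0273, 0.2895]
tcp_rot: [[-0.998, -0.068, -0.002], [-0.068, 0.998, -0.003], [0.002, -0.002, -1.0]]
force: [0.1, -0.5, 0.4]
grip_width: 0.0513
grasp_force: 0.0
```

>>> play_rows([
  [0.132,-0.689,0],
  [0.132,-0.689,0],
  [0.132,-0.689,0],
  [0.132,-0.689,0],
  [0.132,-0.689,0.1],
  [0.132,-0.689,0.2],
  [0.132,-0.689,0.2],
], jaw=[0.6,0.6,0.6,0.6,0.6,0.6,0.6], spin=[0,0,0,0,0,0,0])

```text
time_s: 25.83
eef_pos: [0.5044, -0.1962, 0.2349]
tcp_rot: [[-0.997, -0.072, -0.009], [-0.072, 0.997, 0.004], [0.009, 0.005, -1.0]]
force: [-1.0, 0.1, -0.7]
grip_width: 0.0515
grasp_force: 0.0
```

Run:
```python
from h import *
st();S=shot('side');T=shot('top')
for p in(S,T):
  for th in['rotor_0','oil_bottle']:
    for d in models.place_of(p,th): print(th,round(d['conf'],2),box(d['xyz']))
```

```text
t 25.83 box [-0.1316 -0.3855  0.2349] grip 0.0515 0.0 F [-1.   0.1 -0.7] yawerr -0.0013
rotor_0 0.89 [-0.1276 -0.3826 -0.0016]
rotor_0 0.82 [-0.2193 -0.5038 -0.0011]
rotor_0 0.86 [-0.0489  0.1302  0.0099]
rotor_0 0.68 [-0.1298 -0.3883 -0.0027]
rotor_0 0.55 [-0.2213 -0.5036  0.0024]
oil_bottle 0.54 [-0.0244 -0.1565  0.1442]
oil_bottle 0.51 [-0.1618 -0.1576 -0.0005]
```

>>> play_rows([
  [0,0,0.15],
  [0,0,0.3],
  [0,0,0.45],
  [0,0,0.54],
  [0,0,0.56],
  [0,0,0.56],
], jaw=[0.6,0.6,0.6,0.6,0.6,0.6], spin=[0,0,0,0,0,0])

```text
time_s: 26.63
eef_pos: [0.507, -0.1959, 0.0994]
tcp_rot: [[-0.997, -0.074, -0.002], [-0.074, 0.997, 0.001], [0.002, 0.001, -1.0]]
force: [-0.0, -0.1, 0.0]
grip_width: 0.051
grasp_force: 0.0
```

>>> play_rows([
  [0,0,0],
  [0,0,0],
  [0,0,0],
  [0,0,0],
  [0,0,0],
  [0,0,0],
  [0,0,0],
], jaw=[0,0,0,0,0,0,0], spin=[0,0,0,0,0,0,0])

```text
time_s: 27.22
eef_pos: [0.509, -0.1969, 0.1019]
tcp_rot: [[-0.997, -0.074, 0.004], [-0.074, 0.997, -0.001], [-0.004, -0.001, -1.0]]
force: [-0.4, 1.7, 6.0]
grip_width: 0.0101
grasp_force: 58.7
```

>>> play_rows([
  [0,0,-0.05],
  [0,0,-0.15],
  [0,0,-0.3],
  [0,0,-0.45],
  [0,0,-0.6],
  [0,0,-0.72],
  [0,0,-0.76],
  [0,0,-0.76],
], jaw=[0,0,0,0,0,0,0,0], spin=[0,0,0,0,0,0,0,0])

```text
time_s: 27.88
eef_pos: [0.5089, -0.1974, 0.293]
tcp_rot: [[-0.997, -0.073, 0.006], [-0.074, 0.997, -0.002], [-0.005, -0.003, -1.0]]
force: [1.0, -0.2, -2.1]
grip_width: 0.0098
grasp_force: 58.8
```

>>> play_rows([
  [-0.174,0.641,0],
  [-0.174,0.641,0],
  [-0.174,0.641,0],
  [-0.174,0.641,0],
  [-0.174,0.641,0],
], jaw=[0,0,0,0,0], spin=[0,0,0,0,0])

```text
time_s: 28.3
eef_pos: [0.5388, -0.0269, 0.287]
tcp_rot: [[-0.997, -0.081, -0.004], [-0.081, 0.997, 0.005], [0.003, 0.005, -1.0]]
force: [-0.1, -1.2, -2.2]
grip_width: 0.0104
grasp_force: 59.1
```

>>> play_rows([
  [-0.174,0.641,0],
  [-0.174,0.641,0],
  [-0.174,0.641,0],
  [-0.174,0.641,0],
  [-0.174,0.641,0],
  [-0.174,0.641,0.06],
  [-0.174,0.641,0.12],
  [-0.174,0.641,0.12],
], jaw=[0,0,0,0,0,0,0,0], spin=[0,0,0,0,0,0,0,0])

```text
time_s: 28.97
eef_pos: [0.5677, 0.1288, 0.2544]
tcp_rot: [[-0.997, -0.075, -0.01], [-0.075, 0.997, -0.002], [0.01, -0.002, -1.0]]
force: [-2.9, -0.3, -4.3]
grip_width: 0.0103
grasp_force: 59.3
```

```bash
python3 -c "
from h import *
tilt()"
```

```text
t 28.97 box [-0.0448 -0.066   0.2544] grip 0.0103 59.3 F [-2.9 -0.3 -4.3] yawerr 0.0018
side 0.65 [-0.0467 -0.065   0.1529] L 0.1015 th 1.1 rimbot [-0.0887  0.1537] rimtop [-0.0885  0.1657] arbor x at .134 -0.0471
top 0.93 [-0.0448 -0.0656  0.1529] L 0.1015 th 0.0 rimbot [-0.0868  0.1529] rimtop [-0.0868  0.1649] arbor x at .134 -0.0448
```

>>> play_rows([
  [0,0,0],
  [0,0,0],
], jaw=[0,0], spin=[0,0])

```text
time_s: 29.33
eef_pos: [0.5711, 0.1291, 0.2608]
tcp_rot: [[-0.997, -0.073, 0.001], [-0.073, 0.997, 0.0], [-0.001, 0.0, -1.0]]
force: [-0.1, 0.6, -2.2]
grip_width: 0.0101
grasp_force: 59.3
```

```bash
python3 -c "
from h import *
st()"
```

```text
t 29.33 box [-0.0414 -0.066   0.2608] grip 0.0101 59.3 F [-0.1  0.6 -2.2] yawerr 0.0003
```

>>> play_rows([
  [-0.014,0,0.1],
  [-0.014,0,0.135],
  [-0.048,0,0.145],
  [-0.082,0,0.157],
  [-0.115,0,0.174],
  [-0.146,0,0.191],
  [-0.175,0,0.211],
  [-0.202,0,0.233],
], jaw=[0,0,0,0,0,0,0,0], spin=[0,0,0,0,0,0,0,0])

```text
time_s: 30.0
eef_pos: [0.6228, 0.1333, 0.2044]
tcp_rot: [[-0.997, -0.073, 0.005], [-0.073, 0.997, 0.001], [-0.005, 0.001, -1.0]]
force: [-0.2, 0.3, 7.0]
grip_width: 0.0097
grasp_force: 65.4
```

```bash
python3 -c "
from h import *
tilt()"
```

```text
t 30.0 box [ 0.0105 -0.0655  0.2044] grip 0.0097 65.4 F [-0.2  0.3  7. ] yawerr 0.0006
side 0.62 [-0.0355 -0.065   0.115 ] L 0.1005 th 27.2 rimbot [-0.0728  0.1342] rimtop [-0.0674  0.1449] arbor x at .134 -0.0257
```

>>> play_rows([
  [-0.028,0,0.014],
  [-0.056,0,0.03],
  [-0.086,0,0.045],
  [-0.088,0,0.047],
  [-0.084,0,0.075],
  [-0.076,0,0.104],
  [-0.076,0,0.104],
], jaw=[0,0,0,0,0,0,0], spin=[0,0,0,0,0,0,0])

```text
time_s: 30.78
eef_pos: [0.6375, 0.134, 0.1727]
tcp_rot: [[-0.997, -0.074, -0.006], [-0.074, 0.997, -0.001], [0.006, -0.001, -1.0]]
force: [-1.0, -1.1, -2.5]
grip_width: 0.0098
grasp_force: 64.0
```

```bash
python3 -c "
from h import *
tilt()"
```

```text
t 30.78 box [ 0.0252 -0.0659  0.1727] grip 0.0098 64.0 F [-1.  -1.1 -2.5] yawerr 0.0009
side 0.92 [-0.0232 -0.066   0.0837] L 0.1013 th 28.5 rimbot [-0.0601  0.1038] rimtop [-0.0544  0.1143] arbor x at .134 0.0042
top 0.9 [-0.0247 -0.0687  0.0863] L 0.0998 th 30.0 rimbot [-0.0611  0.1073] rimtop [-0.0551  0.1177] arbor x at .134 0.0028
```

>>> play_rows([
  [0.05,0,0.03],
  [0.1,0,0.055],
  [0.14,0,0.12],
  [0.18,0,0.18],
  [0.225,0,0.215],
  [0.27,0,0.228],
  [0.28,0,0.228],
  [0.26,0,0.228],
], jaw=[0,0,0,0,0,0,0,0], spin=[0,0,0,0,0,0,0,0])

```text
time_s: 31.65
eef_pos: [0.5762, 0.1299, 0.1205]
tcp_rot: [[-0.997, -0.074, 0.004], [-0.074, 0.997, 0.001], [-0.004, 0.0, -1.0]]
force: [-1.1, -0.4, -2.8]
grip_width: 0.0099
grasp_force: 67.7
```

```bash
python3 -c "
from h import *
tilt()"
```

```text
t 31.65 box [-0.0363 -0.0656  0.1205] grip 0.0099 67.7 F [-1.1 -0.4 -2.8] yawerr 0.001
top 0.68 [-0.052  -0.0677  0.0201] L 0.1016 th 8.9 rimbot [-0.0935  0.0266] rimtop [-0.0916  0.0384] arbor x at .134 -0.0342
```

>>> play_rows([
  [-0.024,0.1,0],
  [-0.024,0.2,0],
  [-0.024,0.3,0],
  [-0.024,0.382,0],
  [-0.024,0.382,0],
  [-0.024,0.382,0.03],
  [-0.024,0.382,0.045],
], jaw=[0,0,0,0,0,0,0], spin=[0,0,0,0,0,0,0])

```text
time_s: 32.43
eef_pos: [0.5733, 0.2255, 0.1079]
tcp_rot: [[-0.997, -0.074, -0.001], [-0.074, 0.997, 0.0], [0.001, 0.001, -1.0]]
force: [-7.8, -0.5, 30.6]
grip_width: 0.0102
grasp_force: 71.5
```

>>> play_rows([
  [0,0,0.01],
  [0,0,0.018],
  [0,0,0.018],
  [0,0,0.005],
  [0,0,0.005],
  [0,0,0.005],
  [0,0,0.005],
  [0,0,0.005],
], jaw=[0,0,0,0,0.35,0.35,0.35,0.35], spin=[0,0,0,0,0,0,0,0])

```text
time_s: 33.1
eef_pos: [0.5738, 0.2247, 0.1053]
tcp_rot: [[-0.997, -0.073, -0.001], [-0.073, 0.997, -0.001], [0.002, -0.001, -1.0]]
force: [-0.2, 0.1, 0.0]
grip_width: 0.0298
grasp_force: 0.0
```

>>> play_rows([
  [0,0,-0.08],
  [0,0,-0.2],
  [0,0,-0.35],
  [0,0,-0.5],
  [0,0,-0.65],
  [0,0,-0.75],
  [0,0,-0.75],
  [0,0,-0.75],
], jaw=[0.35,0.35,0.35,0.35,0.35,0.35,0.6,0.6], spin=[0,0,0,0,0,0,0,0])

```text
time_s: 33.77
eef_pos: [0.5752, 0.2256, 0.295]
tcp_rot: [[-0.997, -0.073, 0.003], [-0.073, 0.997, 0.001], [-0.003, 0.001, -1.0]]
force: [0.4, 0.0, 0.1]
grip_width: 0.0509
grasp_force: 0.0
```

Run:
```python
from h import *
st();S=shot('side');T=shot('top')
for p in(S,T):
  for th in['rotor_0','oil_bottle']:
    for d in models.place_of(p,th): print(th,round(d['conf'],2),box(d['xyz']))
```

```text
t 33.77 box [-0.0303  0.03    0.295 ] grip 0.0509 0.0 F [0.4 0.  0.1] yawerr 0.0007
rotor_0 0.67 [-0.2433 -0.5178 -0.0029]
rotor_0 0.57 [-0.2009 -0.0341  0.0014]
oil_bottle 0.78 [-0.1666 -0.1604  0.0007]
rotor_0 0.76 [-0.0459  0.1313  0.0073]
rotor_0 0.7 [-0.0474  0.03    0.0045]
rotor_0 0.62 [-0.2476 -0.5149  0.0039]
oil_bottle 0.69 [-0.1645 -0.1596 -0.0019]
```

>>> play_rows([
  [0.287,-0.728,0],
  [0.287,-0.728,0],
  [0.287,-0.728,0],
  [0.287,-0.728,0],
  [0.287,-0.728,0],
], jaw=[0.6,0.6,0.6,0.6,0.6], spin=[0,0,0,0,0])

```text
time_s: 34.48
eef_pos: [0.5139, 0.0359, 0.293]
tcp_rot: [[-0.997, -0.073, -0.002], [-0.073, 0.997, -0.001], [0.003, -0.001, -1.0]]
force: [-0.2, -0.0, -0.2]
grip_width: 0.0513
grasp_force: 0.0
```

>>> play_rows([
  [0.287,-0.728,0],
  [0.287,-0.728,0],
  [0.287,-0.728,0],
  [0.287,-0.728,0],
  [0.287,-0.728,0],
], jaw=[0.6,0.6,0.6,0.6,0.6], spin=[0,0,0,0,0])

```text
time_s: 34.9
eef_pos: [0.4559, -0.1507, 0.2931]
tcp_rot: [[-0.997, -0.072, -0.002], [-0.072, 0.997, -0.001], [0.002, -0.0, -1.0]]
force: [-0.0, -0.5, 0.5]
grip_width: 0.0511
grasp_force: 0.0
```

>>> play_rows([
  [0.287,-0.728,0],
  [0.287,-0.728,0],
  [0.287,-0.728,0],
  [0.287,-0.728,0],
  [0.287,-0.728,0.1],
  [0.287,-0.728,0.2],
  [0.287,-0.728,0.2],
  [0.287,-0.728,0.2],
], jaw=[0.6,0.6,0.6,0.6,0.6,0.6,0.6,0.6], spin=[0,0,0,0,0,0,0,0])

```text
time_s: 35.57
eef_pos: [0.3981, -0.334, 0.2421]
tcp_rot: [[-0.997, -0.073, -0.004], [-0.073, 0.997, 0.004], [0.004, 0.004, -1.0]]
force: [-0.9, 0.5, -0.1]
grip_width: 0.0512
grasp_force: 0.0
```

Run:
```python
from h import *
st();S=shot('side');T=shot('top')
for p in(S,T):
  for th in['rotor_0']:
    for d in models.place_of(p,th): print(th,round(d['conf'],2),box(d['xyz']))
```

```text
t 35.57 box [-0.2476 -0.5152  0.2421] grip 0.0512 0.0 F [-0.9  0.5 -0.1] yawerr 0.0
rotor_0 0.72 [-0.2463 -0.516  -0.0014]
rotor_0 0.95 [-0.0476  0.13    0.0111]
rotor_0 0.94 [-0.2453 -0.5165  0.0036]
rotor_0 0.73 [-0.0464  0.027   0.0051]
```

>>> play_rows([
  [0,0,0.15],
  [0,0,0.3],
  [0,0,0.45],
  [0,0,0.54],
  [0,0,0.572],
  [0,0,0.572],
  [0,0,0.572],
], jaw=[0.6,0.6,0.6,0.6,0.6,0.6,0.6], spin=[0,0,0,0,0,0,0])

```text
time_s: 36.35
eef_pos: [0.4008, -0.3353, 0.1023]
tcp_rot: [[-0.997, -0.075, 0.002], [-0.075, 0.997, -0.001], [-0.002, -0.001, -1.0]]
force: [0.8, 0.1, 0.9]
grip_width: 0.051
grasp_force: 0.0
```

>>> play_rows([
  [0,0,0],
  [0,0,0],
  [0,0,0],
  [0,0,0],
  [0,0,0],
  [0,0,0],
  [0,0,0],
], jaw=[0,0,0,0,0,0,0], spin=[0,0,0,0,0,0,0])

```text
time_s: 36.93
eef_pos: [0.4006, -0.3356, 0.1025]
tcp_rot: [[-0.997, -0.074, 0.003], [-0.074, 0.997, -0.002], [-0.003, -0.002, -1.0]]
force: [-0.3, 1.3, 6.4]
grip_width: 0.0103
grasp_force: 58.5
```

>>> play_rows([
  [0,0,-0.05],
  [0,0,-0.15],
  [0,0,-0.3],
  [0,0,-0.45],
  [0,0,-0.6],
  [0,0,-0.72],
  [0,0,-0.76],
  [0,0,-0.76],
], jaw=[0,0,0,0,0,0,0,0], spin=[0,0,0,0,0,0,0,0])

```text
time_s: 37.6
eef_pos: [0.4009, -0.3361, 0.2937]
tcp_rot: [[-0.997, -0.073, 0.005], [-0.074, 0.997, -0.004], [-0.004, -0.004, -1.0]]
force: [0.3, -0.6, -3.3]
grip_width: 0.0101
grasp_force: 58.9
```

>>> play_rows([
  [-0.41,0.896,0],
  [-0.41,0.896,0],
  [-0.41,0.896,0],
  [-0.41,0.896,0],
  [-0.41,0.896,0],
  [-0.41,0.896,0],
  [-0.41,0.896,0],
], jaw=[0,0,0,0,0,0,0], spin=[0,0,0,0,0,0,0])

```text
time_s: 38.18
eef_pos: [0.486, -0.0977, 0.2878]
tcp_rot: [[-0.997, -0.081, -0.003], [-0.081, 0.997, 0.005], [0.003, 0.006, -1.0]]
force: [-1.2, -0.7, -3.2]
grip_width: 0.0099
grasp_force: 59.2
```

>>> play_rows([
  [-0.41,0.896,0],
  [-0.41,0.896,0],
  [-0.41,0.896,0],
  [-0.41,0.896,0],
  [-0.41,0.896,0],
  [-0.41,0.896,0],
  [-0.41,0.896,0.08],
  [-0.41,0.896,0.12],
], jaw=[0,0,0,0,0,0,0,0], spin=[0,0,0,0,0,0,0,0])

```text
time_s: 38.85
eef_pos: [0.5702, 0.1287, 0.2562]
tcp_rot: [[-0.997, -0.077, -0.005], [-0.077, 0.997, -0.001], [0.005, -0.001, -1.0]]
force: [-1.1, -0.5, -4.1]
grip_width: 0.0102
grasp_force: 59.4
```

>>> play_rows([
  [0,0,0],
  [0,0,0],
  [0,0,0],
  [0,0,0],
], jaw=[0,0,0,0], spin=[0,0,0,0])

```text
time_s: 39.18
eef_pos: [0.5712, 0.1258, 0.2614]
tcp_rot: [[-0.997, -0.072, 0.001], [-0.072, 0.997, 0.0], [-0.001, 0.0, -1.0]]
force: [0.0, 0.3, -2.4]
grip_width: 0.0098
grasp_force: 59.3
```

```bash
python3 -c "
from h import *
tilt()"
```

```text
t 39.18 box [-0.0415 -0.0692  0.2614] grip 0.0098 59.3 F [ 0.   0.3 -2.4] yawerr -0.0008
side 0.82 [-0.0414 -0.0661  0.1565] L 0.1049 th -0.1 rimbot [-0.0834  0.1565] rimtop [-0.0834  0.1685] arbor x at .134 -0.0414
top 0.77 [-0.0418 -0.0682  0.158 ] L 0.1034 th 0.2 rimbot [-0.0838  0.1581] rimtop [-0.0838  0.1701] arbor x at .134 -0.0419
```

>>> play_rows([
  [-0.014,0,0.1],
  [-0.014,0,0.132],
  [-0.048,0,0.142],
  [-0.083,0,0.154],
  [-0.116,0,0.171],
  [-0.147,0,0.188],
  [-0.177,0,0.208],
  [-0.204,0,0.23],
], jaw=[0,0,0,0,0,0,0,0], spin=[0,0,0,0,0,0,0,0])

```text
time_s: 40.05
eef_pos: [0.623, 0.1308, 0.2051]
tcp_rot: [[-0.997, -0.073, 0.003], [-0.073, 0.997, 0.001], [-0.003, 0.001, -1.0]]
force: [-1.3, 0.6, 7.9]
grip_width: 0.0105
grasp_force: 65.3
```

```bash
python3 -c "
from h import *
tilt()"
```

```text
t 40.05 box [ 0.0105 -0.0681  0.2051] grip 0.0105 65.3 F [-1.3  0.6  7.9] yawerr 0.0006
side 0.75 [-0.0376 -0.0652  0.1147] L 0.1024 th 28.0 rimbot [-0.0747  0.1344] rimtop [-0.069  0.145] arbor x at .134 -0.0273
top 0.76 [-0.0338 -0.0645  0.1173] L 0.0984 th 26.8 rimbot [-0.0713  0.1362] rimtop [-0.0659  0.1469] arbor x at .134 -0.0254
```

>>> play_rows([
  [-0.028,0,0.014],
  [-0.056,0,0.03],
  [-0.087,0,0.046],
  [-0.09,0,0.048],
  [-0.086,0,0.075],
  [-0.078,0,0.106],
  [-0.076,0,0.106],
], jaw=[0,0,0,0,0,0,0], spin=[0,0,0,0,0,0,0])

```text
time_s: 40.83
eef_pos: [0.6385, 0.1316, 0.1735]
tcp_rot: [[-0.997, -0.074, -0.006], [-0.074, 0.997, -0.001], [0.006, -0.001, -1.0]]
force: [-1.5, 0.1, -3.6]
grip_width: 0.01
grasp_force: 64.1
```

```bash
python3 -c "
from h import *
tilt()"
```

```text
t 40.83 box [ 0.0261 -0.0684  0.1735] grip 0.01 64.1 F [-1.5  0.1 -3.6] yawerr 0.0009
side 0.87 [-0.0205 -0.0645  0.0849] L 0.1002 th 27.7 rimbot [-0.0577  0.1045] rimtop [-0.0521  0.1151] arbor x at .134 0.0053
top 0.61 [-0.0214 -0.0658  0.0872] L 0.0985 th 28.8 rimbot [-0.0582  0.1075] rimtop [-0.0524  0.118 ] arbor x at .134 0.0044
```

>>> play_rows([
  [0.05,0,0.03],
  [0.1,0,0.055],
  [0.14,0,0.12],
  [0.18,0,0.18],
  [0.225,0,0.215],
  [0.27,0,0.228],
  [0.28,0,0.228],
  [0.26,0,0.228],
], jaw=[0,0,0,0,0,0,0,0], spin=[0,0,0,0,0,0,0,0])

```text
time_s: 41.7
eef_pos: [0.5779, 0.1279, 0.1219]
tcp_rot: [[-0.997, -0.074, 0.006], [-0.074, 0.997, 0.002], [-0.006, 0.001, -1.0]]
force: [0.0, -1.3, -3.1]
grip_width: 0.0102
grasp_force: 66.6
```

```bash
python3 -c "
from h import *
tilt()"
```

```text
t 41.7 box [-0.0347 -0.0677  0.1219] grip 0.0102 66.6 F [ 0.  -1.3 -3.1] yawerr 0.0011
top 0.48 [-0.0515 -0.0665  0.0243] L 0.099 th 9.8 rimbot [-0.0929  0.0314] rimtop [-0.0909  0.0433] arbor x at .134 -0.0326
```

>>> play_rows([
  [-0.02,-0.006,0.01],
  [-0.024,-0.012,0.02],
  [-0.024,-0.012,0.035],
  [-0.024,-0.012,0.05],
  [-0.024,-0.012,0.06],
  [-0.024,-0.012,0.06],
], jaw=[0,0,0,0,0,0], spin=[0,0,0,0,0,0])

```text
time_s: 42.4
eef_pos: [0.5819, 0.1244, 0.1095]
tcp_rot: [[-0.997, -0.073, 0.002], [-0.073, 0.997, 0.0], [-0.002, -0.0, -1.0]]
force: [-9.0, -2.3, 29.7]
grip_width: 0.01
grasp_force: 70.5
```

>>> play_rows([
  [0,0,0.006],
  [0,0,0],
  [0,0,-0.008],
  [0,0,-0.008],
  [0,0,-0.008],
  [0,0,-0.008],
  [0,0,-0.008],
  [0,0,-0.008],
], jaw=[0,0,0,0.35,0.35,0.35,0.35,0.35], spin=[0,0,0,0,0,0,0,0])

```text
time_s: 43.07
eef_pos: [0.5819, 0.1246, 0.106]
tcp_rot: [[-0.997, -0.074, -0.001], [-0.074, 0.997, -0.0], [0.001, -0.0, -1.0]]
force: [-0.1, 1.7, -1.4]
grip_width: 0.0301
grasp_force: 0.0
```

>>> play_rows([
  [0,0,-0.08],
  [0,0,-0.2],
  [0,0,-0.35],
  [0,0,-0.5],
  [0,0,-0.6],
  [0,0,-0.6],
  [0,0,-0.6],
  [0,0,-0.6],
], jaw=[0.35,0.35,0.35,0.35,0.35,0.35,0.6,0.6], spin=[0,0,0,0,0,0,0,0])

```text
time_s: 43.73
eef_pos: [0.5818, 0.1246, 0.2557]
tcp_rot: [[-0.997, -0.074, -0.002], [-0.074, 0.997, -0.0], [0.002, -0.0, -1.0]]
force: [-0.5, -0.5, -0.1]
grip_width: 0.0508
grasp_force: 0.0
```

Run:
```python
from h import *
st();S=shot('side');T=shot('top')
for p in(S,T):
  for th in['rotor_0','hatch_grip','bung']:
    for d in models.place_of(p,th): print(th,round(d['conf'],2),box(d['xyz']))
cv2.imwrite('pics/c5.png',np.hstack([cv2.resize(S['color'][100:240,80:220],(400,400)),cv2.resize(T['color'][80:200,80:240],(400,300))[:300].copy() if 0 else cv2.resize(T['color'][70:210,80:220],(400,400))]))
```

```text
t 43.73 box [-0.031  -0.0713  0.2557] grip 0.0508 0.0 F [-0.5 -0.5 -0.1] yawerr 0.0008
rotor_0 0.16 [-0.1664 -0.1605 -0.0011]
bung 0.45 [-0.2697 -0.356  -0.0034]
bung 0.42 [-0.2039 -0.0293  0.0033]
rotor_0 0.63 [-0.0465 -0.0691  0.0107]
rotor_0 0.57 [-0.0486  0.0256  0.0041]
bung 0.64 [-0.2744 -0.3558 -0.0031]
bung 0.55 [-0.2002 -0.0294  0.0058]
```

View pics/c5.png

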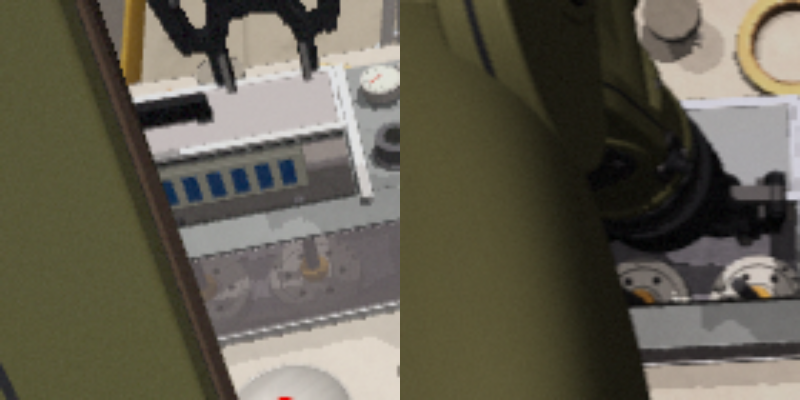

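>>> play_rows([
  [-0.504,0.394,0],
  [-0.504,0.394,0],
  [-0.504,0.394,0],
  [-0.504,0.394,0],
  [-0.504,0.394,0],
  [-0.504,0.394,0],
  [-0.504,0.394,0],
], jaw=[0,0,0,0,0,0,0], spin=[0,0,0,0,0,0,0])

```text
time_s: 44.72
eef_pos: [0.7002, 0.232, 0.2559]
tcp_rot: [[-0.997, -0.074, -0.002], [-0.074, 0.997, -0.001], [0.002, -0.001, -1.0]]
force: [-0.3, -0.3, -1.0]
grip_width: 0.0002
grasp_force: 0.0
```

>>> play_rows([
  [0,0,0.12],
  [0,0,0.24],
  [0,0,0.34],
  [0,0,0.365],
  [0,0,0.365],
  [0,0,0.365],
], jaw=[0,0,0,0,0,0], spin=[0,0,0,0,0,0])

```text
time_s: 45.22
eef_pos: [0.7005, 0.2315, 0.1674]
tcp_rot: [[-0.997, -0.073, 0.001], [-0.073, 0.997, 0.0], [-0.001, 0.0, -1.0]]
force: [-0.1, 0.2, -0.6]
grip_width: -0.0
grasp_force: 0.0
```

```bash
python3 -c "
from h import *
st()
for c in('side','top'):
  for d in models.place_of(shot(c),'hatch_grip'): print(round(d['conf'],2),box(d['xyz']))"
```

```text
t 45.22 box [0.0951 0.0268 0.1674] grip -0.0 0.0 F [-0.1  0.2 -0.6] yawerr 0.0001
0.76 [0.0591 0.027  0.1586]
0.9 [0.051  0.0279 0.1605]
0.53 [-0.0007 -0.0004 -0.0003]
```

>>> play_rows([
  [0.03,0,0.014],
  [0.09,0,0.014],
  [0.15,0,0.014],
  [0.21,0,0.014],
  [0.27,0,0.014],
  [0.33,0,0.014],
  [0.38,0,0.014],
  [0.38,0,0.014],
], jaw=[0,0,0,0,0,0,0,0], spin=[0,0,0,0,0,0,0,0])

```text
time_s: 46.08
eef_pos: [0.6046, 0.2253, 0.1635]
tcp_rot: [[-0.997, -0.074, 0.0], [-0.074, 0.997, 0.0], [-0.0, 0.0, -1.0]]
force: [-0.9, -0.3, 0.2]
grip_width: 0.0002
grasp_force: 0.0
```

>>> play_rows([
  [0.016,0,0],
  [0.032,0,0],
  [0.044,0,0],
  [0.05,0,0],
  [0.05,0,0],
  [0.05,0,0],
], jaw=[0,0,0,0,0,0], spin=[0,0,0,0,0,0])

```text
time_s: 46.58
eef_pos: [0.5984, 0.225, 0.1634]
tcp_rot: [[-0.997, -0.073, 0.01], [-0.073, 0.997, 0.001], [-0.01, 0.001, -1.0]]
force: [8.3, 1.2, -1.4]
grip_width: 0.0001
grasp_force: 4.4
```

```bash
python3 -c "
from h import *
st()
for c in('side','top'):
  for d in models.place_of(shot(c),'hatch_grip'): print(round(d['conf'],2),box(d['xyz']))"
```

```text
t 46.58 box [-0.0071  0.0277  0.1634] grip 0.0001 4.4 F [ 8.3  1.2 -1.4] yawerr 0.0001
0.58 [-0.0227  0.0292  0.1597]
0.67 [-0.0248  0.0267  0.1605]
```

>>> play_rows([
  [-0.06,0,0],
  [-0.1,0,0],
  [-0.1,0,-0.1],
  [-0.1,0,-0.25],
  [-0.1,0,-0.4],
  [-0.1,0,-0.5],
  [-0.1,0,-0.5],
  [-0.1,0,-0.5],
], jaw=[0,0,0,0,0,0,0,0], spin=[0,0,0,0,0,0,0,0])

```text
time_s: 47.45
eef_pos: [0.6196, 0.2266, 0.2892]
tcp_rot: [[-0.997, -0.074, 0.004], [-0.074, 0.997, 0.002], [-0.004, 0.001, -1.0]]
force: [0.1, 0.5, -0.7]
grip_width: 0.0001
grasp_force: 0.0
```

>>> play_rows([
  [0.5,0.9,0],
  [0.5,0.9,0],
  [0.5,0.9,0],
  [0.5,0.9,0],
  [0.5,0.9,0],
  [0.5,0.9,0],
  [0.5,0.9,0],
  [0.5,0.9,0],
], jaw=[0,0,0,0,0,0,0,0], spin=[0,0,0,0,0,0,0,0])

```text
time_s: 48.12
eef_pos: [0.4746, 0.4434, 0.2848]
tcp_rot: [[-0.997, -0.079, -0.003], [-0.079, 0.997, -0.002], [0.003, -0.002, -1.0]]
force: [0.6, -0.7, -0.3]
grip_width: -0.0005
grasp_force: 0.0
```

>>> play_rows([
  [0.7,0,0],
  [0.7,0,0],
  [0.7,0,0],
  [0.7,0,0],
  [0.7,0,0],
  [0.7,0,0],
], jaw=[0,0,0,0,0,0], spin=[0,0,0,0,0,0])

```text
time_s: 48.62
eef_pos: [0.3008, 0.4264, 0.2866]
tcp_rot: [[-0.997, -0.075, -0.001], [-0.075, 0.997, -0.002], [0.001, -0.002, -1.0]]
force: [0.8, 0.0, -0.1]
grip_width: 0.0001
grasp_force: 0.0
```

Run:
```python
from h import *
st();S=shot('side');T=shot('top')
for p in(S,T):
  for th in['rotor_0','hatch_grip','bung','oil_bottle']:
    for d in models.place_of(p,th): print(th,round(d['conf'],2),box(d['xyz']))
cv2.imwrite('pics/c6.png',np.hstack([cv2.resize(S['color'][100:270,50:250],(400,340)),cv2.resize(T['color'][80:250,80:280],(400,340))]))
```

```text
t 48.62 box [-0.2893  0.2502  0.2866] grip 0.0001 0.0 F [ 0.8  0.  -0.1] yawerr 0.0022
hatch_grip 0.95 [-0.0224  0.0263  0.159 ]
bung 0.72 [-2.738e-01 -3.554e-01 -2.000e-04]
bung 0.59 [-0.0009  0.0013 -0.0027]
bung 0.55 [-0.1995 -0.0323  0.0025]
oil_bottle 0.65 [-0.1667 -0.1596  0.0024]
oil_bottle 0.59 [-0.0007  0.0017 -0.0007]
hatch_grip 0.67 [-0.0245  0.0263  0.1603]
bung 0.48 [-0.2017 -0.0267  0.0042]
bung 0.45 [-0.2751 -0.3597  0.002 ]
oil_bottle 0.72 [-0.1615 -0.1573 -0.0003]
oil_bottle 0.27 [-0.0003 -0.001   0.001 ]
```

View pics/c6.png

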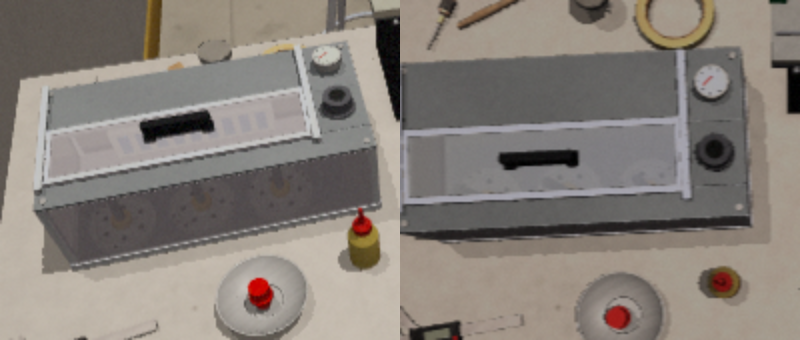

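The picture shows three rotors standing in the box (left view, near (120,212), (203,200) and (277,188)). The hatch is shut, the bung is in the dish at (260,292), and the bottle is upright. Handing in.

```bash
python3 -c "
from h import *
print(job.close_job())"
```

```text
the job is handed in; nothing more can be done
None
```

I handed the job in at about 49 s of the 200 s limit, with no verdict returned: all three rotors stand upright in the dry box, the hatch is shut, the red bung is in the parts dish, and the oil bottle is still upright.

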